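# Set the iris ring of a light base to the long mark and switch the lamp on

### The job

Push the upright lever of the black iris ring round until the ring's pointer lines up with the long mark of the white scale, then press the lamp button on the same light base all the way down, let it come up again and leave everything clear. Only push with the fingers: do not pinch the lever, do not turn the scale itself, do not press the button before the ring is set, and leave the bottles, the vial and the tip box where they stand.

Things in the scene. Friction and masses are not known exactly. Their poses are not given: they have to be found in the camera images.
- stand: Grey fixed light base, a flat box 300 mm (its x) by 355 mm (its y) by 60 mm high, fixed to the bench. Origin on the bench under the axis of the round iris ring; the box reaches 150 mm to +x, -x and -y of it and 205 mm to +y. Ring and scale both turn about the vertical line through this origin. Position and yaw vary.
- ring (a joint): Angle (rad) of the black iris ring, 190 mm across, whose flat top lies 72 mm above the bench. 0: lever and pointer point along the stand's +x; grows anticlockwise seen from above. Range -1.6 to 1.2. It starts between -1.4 and -1.0, always clockwise of the long mark, so it must be pushed anticlockwise. Stiff friction: about 2 N at the lever moves it, and it stays where it is left, with no spring or clicks.
- scale (a joint): Angle (rad) of the white scale disc (276 mm across, 4 mm thick, top 64 mm above the bench) round the ring. When ring equals scale, the pointer is on the long mark. It starts between -0.45 and 0.45; it is stiff (3 N m) and must be left as it is.
- lever_top (a point): Middle of the top edge of the lever, 114 mm above the bench and 80 mm from the ring's axis, on the radius through the pointer. The lever is an upright steel plate on the ring, 30 mm long radially (65 to 95 mm from the axis), 12 mm thick along the arc, standing 42 mm above the ring's top; the space on both sides of it is free. Push on its clockwise side; fingers pressing on both flat sides at once count as pinching.
- pointer_tip (a point): Tip of the ring's small black pointer, 106 mm from the ring's axis, on the radius of the lever, 65 mm above the bench.
- long_mark (a point): Inner end of the long mark: 106 mm from the ring's axis, 65 mm above the bench. The black long mark is 27 mm by 6 mm and radial, in the middle of the scale, with five short marks (9 mm by 2.5 mm) on either side, 0.2 rad apart.
- lamp (a joint): Travel (m) of the lamp button: 0 up, 0.006 fully down. A spring returns it; fully down takes 5 N.
- lamp_top (a point): Centre of the top of the round black lamp button (28 mm across) in a grey housing on the stand's top, 30 mm to +x and 175 mm to +y of the stand's origin in the stand's frame. It is pressed straight down.
- vial: Small jar, 26 mm across, 45 mm tall, standing loose on the light base near its corner at -x, +y. Origin at its foot. A bystander.
- reagent: Glass bottle with blue cap, 86 mm across, 190 mm tall, loose on the bench to the +y side of the light base. Origin at its foot. A bystander.
- white_bottle: White bottle with red cap, 56 mm across, 110 mm tall, loose on the bench to the -y side of the light base. Origin at its foot. A bystander.
- tip_box: Closed blue box with a white lid, 85 x 120 x 60 mm, loose on the bench beyond the light base (+x). Origin under its centre. A bystander.

How it is judged:
On the way, in this order (a step that is already met when the one before it is completed fails the run):
1. the pointer is on the long mark and the ring at rest (horizontal distance between pointer_tip and long_mark below 0.007 m and velocity of joint ring between -0.03 and 0.03 rad/s), for 0.3 s.
2. the lamp button is pressed down with the pointer on the long mark (horizontal distance between pointer_tip and long_mark below 0.007 m and value of joint lamp above 0.0042 m), for 0.05 s.
At the end, for the whole second after the job is handed in: The pointer tip is within 7 mm of the inner end of the long mark and at rest, the button has been pressed at least 4.2 mm after that and is up again (under 2 mm), the scale has not been turned (under 6 mm at the mark), and the bystanders stand upright (all of step 1 and value of joint lamp below 0.002 m and distance of long_mark from where it was at the start of the episode below 0.006 m and angle between each of vial, reagent, white_bottle, tip_box's own z axis and vertical below 0.15 rad); the robot touches nothing.
It fails at once if the lever is pinched (fingers press on both its sides at once) (contact force between the fingers and ring_c1 above 1 N and contact force between the fingers and ring_c2 above 1 N).
It fails at once if the scale is turned (distance of long_mark from where it was at the start of the episode above 0.006 m).
It fails at once if the lamp button is pressed before the ring is set (value of joint lamp above 0.003 m and horizontal distance between pointer_tip and long_mark above 0.012 m).
It fails at once if a bystander is moved by more than 20 mm, lifted or knocked over (distance of any of vial, reagent, white_bottle, tip_box from where it was at the start of the episode above 0.02 m).
It also fails if it takes over 54 s, if anything falls off the work surface, if the arm or the gripper's body presses on something with over 40 N, if the wrist force passes 120 N, or if a joint passes its speed limit or range.

### The arm

A 6-joint arm with a two-finger parallel gripper is mounted at the origin on the work surface. World frame = base frame: x ahead of the robot, y to its left, z up, the work surface at z = 0. Lengths are in m, angles in rad, forces in N, time in s.
With the tool pointing down it reaches from about 0.275 to 0.775 m from the base axis. Payload 14.6 kg.
Tool frame: the origin (TCP) lies midway between the tips of the shut fingers; the grasp point (between the pads) lies 19 mm behind it; x points along the fingers, z is the direction in which the jaws open and shut, and the axes are right-handed (so a half turn about x gives the same grasp; the last joint's range is limited). The gripper opens to 85 mm and grips with 20 to 120 N. Pads are 22 mm wide; open, the fingers measure 114 mm over their backs; the gripper's body (76 mm by 85 mm) begins 54 mm behind the grasp point. The pads swing forward as they close: fully open they stand 13 mm farther back than shut.
Start: joints at [0.99, 0.263, -0.048, 1.259, 0, 1.415], TCP at [0.217, 0.478, 0.231] pointing down, gripper open.
Joint ranges: [-2.65, 2.65], [-0.89, 1.7], [-1.18, 1.37], [-2.13, 2.11], [-1.35, 1.29], [-3.14, 3.14]. Speed limits (rad/s): [1.89, 1.89, 2.57, 2.79, 3.14, 3.14].

### API

Orientations are given as a 3x3 rotation matrix whose columns are the frame's x, y, z axes.
In Python, from cell import bot, imaging, job_done gives the robot as it stands. The module is installed in compiled form; this text tells all that it offers.
- The arm moves only by the shell command python3 -m handwheel 'ROWS'. ROWS is JSON, a list of rows, each an object with "slide": the shift along the world's x, y, z in units of 30 mm (1.0 is 30 mm), a list of three; "turn": the turn about the world's z in units of 5 degrees (1.0 is 5 degrees); "gripper": the finger opening in mm, from 0 to 85.4. In form: [{"slide": [x, y, z], "turn": turn, "gripper": gripper}, ...]. A call has 1 to 20 rows; each row shifts and turns the pose as measured when the row begins; what a row does not reach is not made up. A row lasts 1/12 s, in which the tool goes at most 41.7 mm and 7.16 degrees, less where a joint would pass 70% of its speed; a pose out of reach is approached as far as the arm can. A call is refused whole if a number of a shift passes 1 or a number of a turn 1, either way. A call with a gripper value outside its range is refused whole. The fingers move at their own pace and stop on an object; the grip force is fixed at half the most. Time passes only in rows, so rows that do not move let the fingers close. It gives the time, the measured TCP pose, the force and the opening at its end, in the units of the state.
- bot.read_state(): the state, without advancing time (a new reading comes with each control period).
- imaging.get_image(name): name is "scene" or "top"; returns (picture, depth): 384x512x3 uint8, blue, green, red; 384x512 float32, m along the optical axis (not along the pixel's ray), 0 where there is no reading.
- imaging.calibration(name): a dict with "fx", "fy", "cx", "cy" (pixels), "T" (4x4, takes a point from camera to world coordinates). Camera axes: x right, y down, z forward; pixel columns grow to the right and rows downward; lengths in m; the calibration is good to about 2 mm. A picture is of the moment at which its call begins. calibration takes no time and is no camera call.
- job_done(): hands the job in, once; it reports no verdict.
The state is a dict: "t": time; "q": joint angles; "joint_velocities": joint speeds; "effort": joint torques, N m; "position": TCP position; "ee_rot": TCP orientation; "force": force on the tool from outside, world axes, zero at the start; "torque": the same for the moment, N m; "opening": opening from 0.0 (shut) to 1.0 (fully open).
Only numpy, scipy, OpenCV 4.12 (cv2) and the standard library are available. Lean on these libraries where they do the work, as an engineer would, in place of code of your own. Each camera call takes 0.05 s, during which the arm holds its last target. There are 200 camera calls.

## Working session

There is one attempt and no reset: what is moved stays moved. The work goes in short steps, Python scripts to look and compute and a shell command to move; the robot and the scene stay as the last step left them, time stands still between calls to the robot, and variables do not carry over. Pictures are saved under pics/ and viewed, about 8 in all and at most 12, crops included, and the job is handed in when it is done.

```bash
mkdir -p pics; cat > h.py <<'E'
import numpy as np, cv2
from cell import bot, imaging, job_done
def snap(n,f):
    p,d=imaging.get_image(n); cv2.imwrite(f'pics/{f}.png',p); np.save(f'pics/{f}.npy',d); return p,d
def ray(n,u,v,z):
    c=imaging.calibration(n);T=np.array(c["T"])
    d=T[:3,:3]@np.array([(u-c["cx"])/c["fx"],(v-c["cy"])/c["fy"],1]);o=T[:3,3]
    return o+d*(z-o[2])/d[2]
E
python3 - <<'E'
from h import *
a,_=snap("top","t0");b,_=snap("scene","s0")
print(bot.read_state())
for n in("top","scene"):print(imaging.calibration(n))
E
```

```text
{'t': 0.1, 'q': array([ 9.89666702e-01,  2.63497659e-01, -4.88615703e-02,  1.25939958e+00,
       -1.38236921e-07,  1.41549401e+00]), 'joint_velocities': array([ 3.59923776e-04,  3.33516218e-04,  2.66239287e-03, -1.05331269e-04,
       -8.32670845e-05,  2.74620881e-03]), 'effort': array([ 1.52683984e-03, -6.38578606e+01,  3.85063076e+01,  1.00180594e-02,
       -1.42118988e-04, -2.09765329e-05]), 'position': array([0.21673646, 0.47791018, 0.23086585]), 'ee_rot': array([[-5.28254211e-04, -9.10697265e-01,  4.13074101e-01],
       [-8.04555944e-04,  4.13074412e-01,  9.10696922e-01],
       [-9.99999537e-01,  1.48738261e-04, -9.50915195e-04]]), 'force': array([-0.82556918, -0.4099144 ,  0.47162938]), 'torque': array([ 0.02838251, -0.01516395, -0.0046157 ]), 'opening': 1.0000122825406903}
{'fx': 404.46219714125004, 'fy': 404.46219714125004, 'cx': 260.22602230771906, 'cy': 191.88680686081804, 'T': array([[ 0.02874075, -0.99506012,  0.09502279,  0.45617575],
       [-0.99954534, -0.0277426 ,  0.01180905,  0.08625194],
       [-0.00911453, -0.09531898, -0.99540505,  1.15952105],
       [ 0.        ,  0.        ,  0.        ,  1.        ]])}
{'fx': 348.6662829327949, 'fy': 348.6662829327949, 'cx': 257.3958084861608, 'cy': 197.0659239298617, 'T': array([[ 0.60161569,  0.60018144, -0.52710606,  1.00886217],
       [ 0.79869108, -0.44182548,  0.40851292, -0.27745621],
       [ 0.01229299, -0.66676269, -0.74516871,  0.71838261],
       [ 0.        ,  0.        ,  0.        ,  1.        ]])}
```

View pics/t0.png

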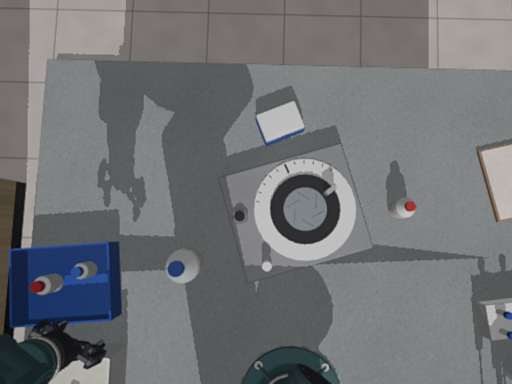

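View pics/s0.png

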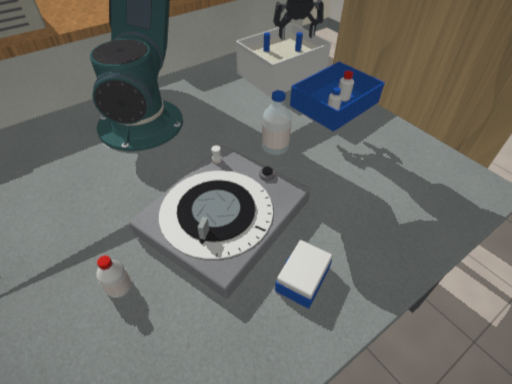

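Top view: ring about (305,209), lever about (329,188), long mark about (287,169), lamp about (240,215), vial (266,266). The scene view agrees with this. Next I measure.

```bash
python3 - <<'E'
from h import *
p=cv2.imread('pics/t0.png')
g=p.min(2)
m=(g>170).astype(np.uint8)
n,l,s,c=cv2.connectedComponentsWithStats(m)
roi=m.copy();roi[:,:245]=0;roi[:,365:]=0;roi[:150]=0;roi[270:]=0
cs,_=cv2.findContours(roi,cv2.RETR_EXTERNAL,cv2.CHAIN_APPROX_NONE)
k=max(cs,key=cv2.contourArea);h=cv2.convexHull(k)
e=cv2.fitEllipse(h);print(e);C=ray("top",*e[0],.064);print("centre",C)
w=np.array([ray("top",*q[0],.064)[:2] for q in k]);r=np.hypot(*(w-C[:2]).T);print("R",np.percentile(r,[5,50,95]))
# unrolled ring on z=.064: mean darkness by angle at r 108..131
c=imaging.calibration("top");T=np.linalg.inv(np.array(c["T"]))
def proj(P):
    q=P@T[:3,:3].T+T[:3,3];return q[...,0]/q[...,2]*c["fx"]+c["cx"],q[...,1]/q[...,2]*c["fy"]+c["cy"]
th=np.deg2rad(np.arange(0,360,.5));rr=np.linspace(.112,.120,6)
A,B=np.meshgrid(th,rr)
P=np.stack([C[0]+B*np.cos(A),C[1]+B*np.sin(A),0*A+.064],-1)
u,v=proj(P);I=cv2.remap(cv2.cvtColor(p,6),u.astype(np.float32),v.astype(np.float32),1).mean(0)
for i in np.where(I<190)[0]:print(np.rad2deg(th[i]),int(I[i]),end='; ')
print()
for n,u,v,z in(("lamp",240,215,.075),("lever",331,186,.114),("vial",266,266,.105)):
    q=ray("top",u,v,z);d=q-C;print(n,q,np.hypot(*d[:2]),np.rad2deg(np.arctan2(d[1],d[0])))
cv2.imwrite('pics/c0.png',cv2.resize(p[140:285,215:375],None,fx=4,fy=4,interpolation=2))
E
```

```text
((304.5928039550781, 209.4344024658203), (100.71469116210938, 101.8183822631836), 132.1639404296875)
centre [ 0.51640209 -0.02218765  0.064     ]
R [0.09472477 0.13314712 0.13797898]
0.0 189; 0.5 189; 1.0 189; 1.5000000000000002 189; 2.0 189; 2.5 189; 3.0000000000000004 189; 3.5 189; 4.0 189; 4.5 189; 5.0 189; 8.0 189; 8.5 189; 9.0 189; 9.5 189; 10.0 189; 10.5 189; 11.0 189; 11.5 189; 12.000000000000002 189; 12.5 189; 13.0 189; 13.5 189; 14.0 189; 14.500000000000002 189; 14.999999999999998 189; 15.5 189; 16.0 189; 16.5 189; 17.0 189; 17.5 189; 18.0 189; 22.0 188; 22.5 177; 23.0 159; 23.5 135; 24.000000000000004 108; 24.5 85; 25.0 79; 25.5 93; 26.0 117; 26.5 145; 27.0 167; 27.5 182; 28.0 188; 31.0 189; 31.5 189; 32.5 189; 33.0 189; 33.5 189; 34.0 189; 35.5 189; 36.0 189; 36.5 189; 37.0 189; 38.5 189; 39.0 189; 40.5 189; 41.0 189; 41.5 189; 42.0 189; 42.5 189; 43.0 189; 43.5 189; 44.0 189; 44.5 189; 45.0 189; 45.5 189; 46.0 189; 46.5 189; 50.0 189; 50.5 189; 51.0 189; 51.5 189; 52.0 189; 52.50000000000001 189; 53.0 189; 53.5 189; 54.0 189; 54.5 189; 55.0 189; 55.5 189; 56.0 189; 56.5 1
[... 2033 characters left out ...]
89; 341.0 189; 341.50000000000006 189; 342.0 189; 342.5 189; 343.0 189; 343.5 189; 344.0 189; 344.5 189; 345.0 189; 345.5 189; 346.0 189; 346.5 188; 347.0 188; 347.5 189; 348.0 189; 348.5 189; 349.0 189; 349.5 189; 350.0 189; 350.50000000000006 189; 351.0 189; 351.5 189; 352.0 189; 352.5 189; 353.0 189; 353.5 189; 354.0 189; 354.5 189; 355.0 189; 355.5 189; 356.0 189; 356.5 189; 357.0 189; 357.5 189; 358.0 189; 358.5 189; 359.0 189; 359.50000000000006 189; 
lamp [0.49598612 0.15152308 0.075     ] 0.17490633817320603 96.70313814175186
lever [ 0.57645187 -0.08459401  0.114     ] 0.08660560099004729 -46.10247835117487
vial [0.36571336 0.07839907 0.105     ] 0.18117610076476742 146.2763644877118
```

View pics/c0.png

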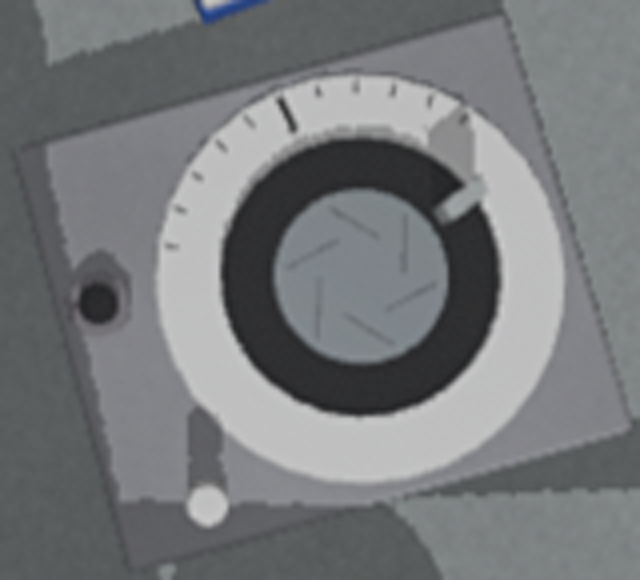

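```bash
python3 -m handwheel '[{"slide":[0,0,1],"turn":0,"gripper":0},{"slide":[0,0,1],"turn":0,"gripper":0},{"slide":[0.54,-0.97,0],"turn":-0.25,"gripper":0},{"slide":[0.54,-0.97,0],"turn":-0.25,"gripper":0},{"slide":[0.54,-0.97,0],"turn":-0.25,"gripper":0},{"slide":[0.54,-0.97,0],"turn":-0.25,"gripper":0},{"slide":[0.54,-0.97,0],"turn":-0.25,"gripper":0},{"slide":[0.54,-0.97,0],"turn":-0.25,"gripper":0},{"slide":[0.54,-0.97,0],"turn":-0.25,"gripper":0},{"slide":[0.54,-0.97,0],"turn":-0.25,"gripper":0},{"slide":[0.54,-0.97,0],"turn":-0.25,"gripper":0},{"slide":[0.54,-0.97,0],"turn":-0.25,"gripper":0},{"slide":[0.54,-0.97,0],"turn":-0.25,"gripper":0},{"slide":[0.54,-0.97,0],"turn":-0.25,"gripper":0},{"slide":[0.54,-0.97,0],"turn":-0.25,"gripper":0},{"slide":[0.54,-0.97,0],"turn":-0.25,"gripper":0},{"slide":[0.54,-0.97,0],"turn":-0.25,"gripper":0},{"slide":[0.54,-0.97,0],"turn":-0.25,"gripper":0},{"slide":[0.54,-0.97,0],"turn":-0.25,"gripper":0},{"slide":[0.54,-0.97,0],"turn":-0.25,"gripper":0}]'
cat >> h.py <<'E'
C=np.array([.5164,-.0222])
def tool():
    s=bot.read_state();p=s["position"];R=s["ee_rot"];d=p[:2]-C
    print("t",s["t"],"pos",p.round(4),"r",np.hypot(*d).round(4),"ang",np.rad2deg(np.arctan2(d[1],d[0])).round(1),"zang",np.rad2deg(np.arctan2(R[1,2],R[0,2])).round(1),"F",s["force"].round(1),s["opening"])
E
python3 -c "
from h import *
tool()"
```

```text
t: 1.77
position: [0.5112, -0.0699, 0.2894]
ee_rot: [[-0.007, -0.676, 0.737], [-0.002, 0.737, 0.676], [-1.0, 0.004, -0.007]]
force: [0.9, 0.2, 0.1]
opening: -0.0
t 1.7667 pos [ 0.5112 -0.0699  0.2894] r 0.048 ang -96.3 zang 42.5 F [0.9 0.2 0.1] -0.0004086770209116192
```

```bash
python3 -m handwheel '[{"slide":[0.5,-0.55,0],"turn":0,"gripper":0},{"slide":[0.5,-0.55,0],"turn":0,"gripper":0},{"slide":[0,0,-1],"turn":0,"gripper":0},{"slide":[0,0,-1],"turn":0,"gripper":0},{"slide":[0,0,-1],"turn":0,"gripper":0},{"slide":[0,0,-1],"turn":0,"gripper":0},{"slide":[0,0,-1],"turn":0,"gripper":0},{"slide":[0,0,-0.9],"turn":0,"gripper":0},{"slide":[0,0,-0.4],"turn":0,"gripper":0},{"slide":[0,0,0],"turn":0,"gripper":0}]'
python3 - <<'E'
from h import *
tool()
a,_=snap("top","t1");b,_=snap("scene","s1")
x=cv2.resize(a[140:285,235:375],None,fx=4,fy=4,interpolation=2)
y=cv2.resize(b[140:285,130:320],None,fx=2.6,fy=4,interpolation=2)
cv2.imwrite("pics/c1.png",cv2.resize(b[150:270,130:290],None,fx=4,fy=4,interpolation=2))
E
```

```text
t: 2.6
position: [0.5438, -0.1126, 0.0892]
ee_rot: [[-0.009, -0.668, 0.744], [-0.002, 0.744, 0.668], [-1.0, 0.004, -0.008]]
force: [-0.4, -0.4, 0.4]
opening: -0.0
t 2.6 pos [ 0.5438 -0.1126  0.0892] r 0.0944 ang -73.2 zang 41.9 F [-0.4 -0.4  0.4] -0.00037306517975862997
```

View pics/c1.png

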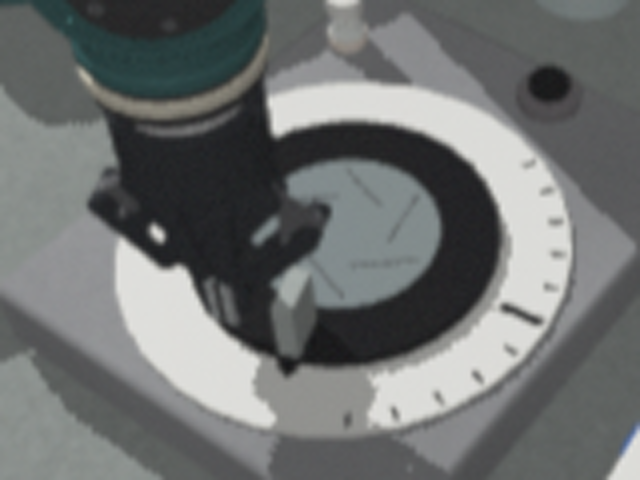

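```bash
python3 -m handwheel '[{"slide":[0.12,0.45,0],"turn":0,"gripper":0},{"slide":[0.22,0.10,0],"turn":1,"gripper":0},{"slide":[0.21,0.12,0],"turn":1,"gripper":0},{"slide":[0.20,0.14,0],"turn":1,"gripper":0},{"slide":[0.19,0.15,0],"turn":1,"gripper":0},{"slide":[0.17,0.17,0],"turn":1,"gripper":0},{"slide":[0.16,0.18,0],"turn":1,"gripper":0},{"slide":[0.14,0.20,0],"turn":1,"gripper":0}]'
python3 - <<'E'
from h import *
tool()
b,_=snap("scene","s2")
cv2.imwrite("pics/c2.png",cv2.resize(b[150:270,130:290],None,fx=4,fy=4,interpolation=2))
E
```

```text
t: 3.37
position: [0.5917, -0.0693, 0.1029]
ee_rot: [[0.008, -0.979, 0.205], [-0.01, 0.204, 0.979], [-1.0, -0.01, -0.009]]
force: [-1.1, -2.2, 0.1]
opening: 0.0
t 3.3667 pos [ 0.5917 -0.0693  0.1029] r 0.0888 ang -32.0 zang 78.2 F [-1.1 -2.2  0.1] 0.0003091725251508086
```

View pics/c2.png

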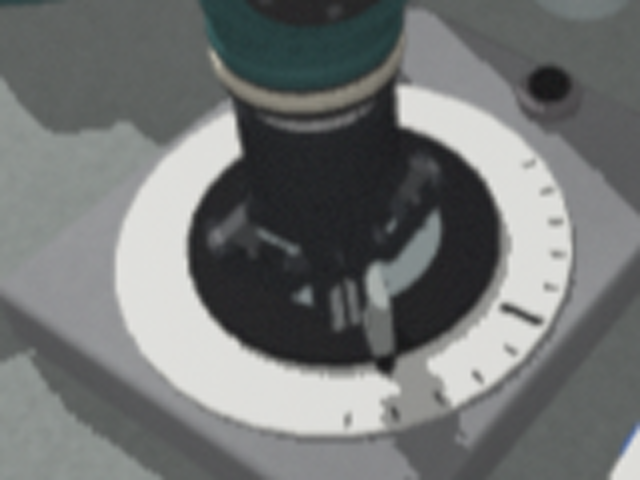

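```bash
python3 - <<'E'
from h import *
for u,v,z in((227,242,.065),(130+505/4,150+308/4,.065)):
    q=ray("scene",u,v,z);d=q[:2]-C;print(q,np.hypot(*d),np.rad2deg(np.arctan2(d[1],d[0])))
E
```

```text
[ 0.61455241 -0.05608513  0.065     ] 0.10383687759414696 -19.04619496824135
[0.62002109 0.02214541 0.065     ] 0.112711340887975 23.168859435976753
```

```bash
python3 -m handwheel '[{"slide":[0.12,0.22,-0.12],"turn":0.8,"gripper":0},{"slide":[0.10,0.23,-0.12],"turn":0.8,"gripper":0},{"slide":[0.08,0.24,-0.12],"turn":0.8,"gripper":0},{"slide":[0.06,0.24,-0.08],"turn":0.8,"gripper":0},{"slide":[0.03,0.25,-0.06],"turn":0.8,"gripper":0},{"slide":[0.01,0.25,-0.06],"turn":0.8,"gripper":0}]'
python3 - <<'E'
from h import *
tool()
b,_=snap("scene","s3")
cv2.imwrite("pics/c3.png",cv2.resize(b[180:260,180:290],None,fx=6,fy=6,interpolation=2))
E
```

```text
t: 3.92
position: [0.6091, -0.0276, 0.0952]
ee_rot: [[0.025, -0.975, -0.221], [-0.009, -0.221, 0.975], [-1.0, -0.022, -0.015]]
force: [-0.7, -2.2, 1.1]
opening: 0.004
t 3.9167 pos [ 0.6091 -0.0276  0.0952] r 0.0929 ang -3.3 zang 102.7 F [-0.7 -2.2  1.1] 0.0037518121671698706
```

View pics/c3.png

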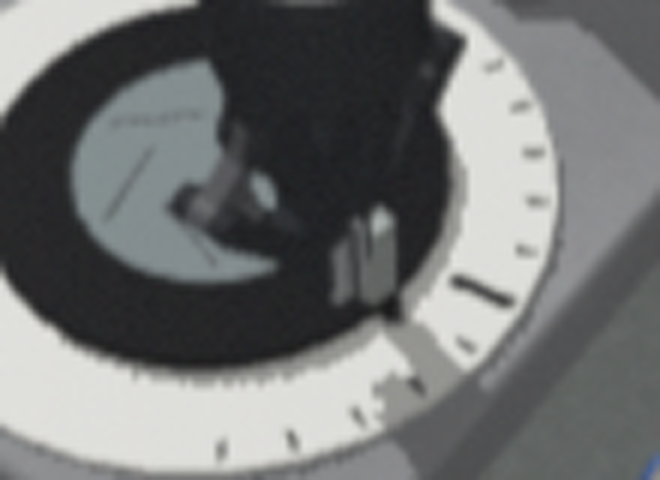

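```bash
python3 - <<'E'
from h import *
for u,v in((398,318),(455,282),(510,302),(468,345),(418,385)):
    q=ray("scene",180+u/6,180+v/6,.065);d=q[:2]-C;print(q,np.hypot(*d),np.rad2deg(np.arctan2(d[1],d[0])))
E
```

```text
[ 0.62022462 -0.00653336  0.065     ] 0.1049999790186371 8.580922175406531
[0.61944283 0.02136279 0.065     ] 0.1118728813745718 22.916885391778628
[0.63977627 0.03268191 0.065     ] 0.13503232117798256 23.981106174630796
[0.64624221 0.00746809 0.065     ] 0.13318856836394796 12.870754633427282
[ 0.64963247 -0.01851407  0.065     ] 0.133283444735887 1.5847084698176335
```

```bash
python3 -m handwheel '[{"slide":[-0.06,0.21,-0.05],"turn":0.5,"gripper":0},{"slide":[-0.06,0.21,-0.05],"turn":0.5,"gripper":0},{"slide":[-0.06,0.2,-0.05],"turn":0.5,"gripper":0},{"slide":[0,0,0],"turn":0,"gripper":0}]'
python3 - <<'E'
from h import *
tool()
b,_=snap("scene","s4")
cv2.imwrite("pics/c4.png",cv2.resize(b[200:250,210:280],None,fx=9,fy=9,interpolation=2))
E
```

```text
t: 4.3
position: [0.6067, -0.0089, 0.0956]
ee_rot: [[0.035, -0.938, -0.344], [-0.007, -0.345, 0.939], [-0.999, -0.03, -0.019]]
force: [0.0, 0.1, 0.3]
opening: -0.001
t 4.3 pos [ 0.6067 -0.0089  0.0956] r 0.0913 ang 8.4 zang 110.2 F [0.  0.1 0.3] -0.0007862068946461318
```

View pics/c4.png

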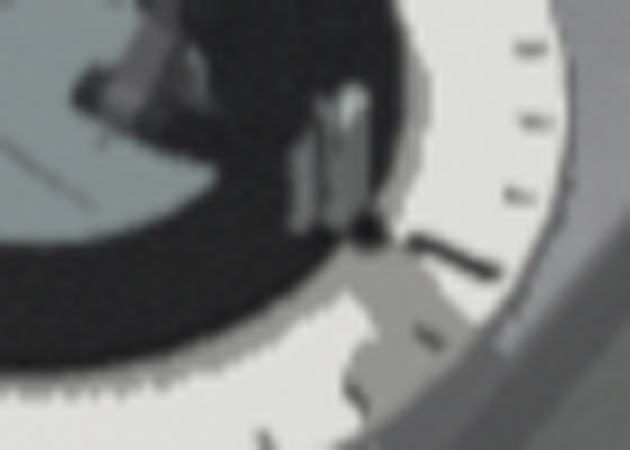

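```bash
python3 - <<'E'
from h import *
for u,v in((380,240),(384,243),(370,230),(412,242),(495,272)):
    q=ray("scene",210+u/9,200+v/9,.065);d=q[:2]-C;print(q,np.hypot(*d),np.rad2deg(np.arctan2(d[1],d[0])))
E
```

```text
[0.61365111 0.01515753 0.065     ] 0.10417948173589148 21.01351654705466
[0.61504873 0.0154158  0.065     ] 0.10557708348237818 20.872372968281333
[0.60949219 0.01499154 0.065     ] 0.10024653255496353 21.77735160931298
[0.6191068  0.02145223 0.065     ] 0.11159840517183114 23.02635883018866
[0.63952464 0.03287725 0.065     ] 0.13488210007686996 24.100363138903425
```

```bash
python3 -m handwheel '[{"slide":[-0.03,0.125,0],"turn":0.4,"gripper":0},{"slide":[0,0,0],"turn":0,"gripper":0},{"slide":[0,0,0],"turn":0,"gripper":0}]'
python3 -c "
from h import *
tool()"
python3 -m handwheel '[{"slide":[0.15,-0.4,0],"turn":0,"gripper":0},{"slide":[0.05,-0.3,0.3],"turn":0,"gripper":0},{"slide":[0,0,1],"turn":0,"gripper":0},{"slide":[0,0,1],"turn":0,"gripper":0},{"slide":[-0.7,-0.9,0.6],"turn":0,"gripper":0},{"slide":[-0.9,-0.9,0],"turn":0,"gripper":0},{"slide":[-0.9,-0.9,0],"turn":0,"gripper":0},{"slide":[-0.9,-0.9,0],"turn":0,"gripper":0},{"slide":[0,0,0],"turn":0,"gripper":0}]'
python3 - <<'E'
from h import *
tool()
b,_=snap("top","t5");s,_=snap("scene","s5")
x=cv2.resize(b[150:230,260:340],None,fx=5,fy=5,interpolation=2)
y=cv2.resize(s[185:265,200:280],None,fx=5,fy=5,interpolation=2)
cv2.imwrite("pics/c5.png",np.hstack([x,y]))
E
```

```text
t: 4.6
position: [0.607, -0.0069, 0.0976]
ee_rot: [[0.037, -0.93, -0.366], [-0.007, -0.366, 0.93], [-0.999, -0.032, -0.02]]
force: [0.3, -0.5, -0.6]
opening: -0.003
t 4.6 pos [ 0.607  -0.0069  0.0976] r 0.0918 ang 9.6 zang 111.5 F [ 0.3 -0.5 -0.6] -0.0032795877433054485
t: 5.35
position: [0.5089, -0.1478, 0.1933]
ee_rot: [[0.04, -0.935, -0.353], [-0.01, -0.353, 0.935], [-0.999, -0.034, -0.024]]
force: [1.8, 0.5, 0.7]
opening: -0.002
t 5.35 pos [ 0.5089 -0.1478  0.1933] r 0.1258 ang -93.4 zang 110.6 F [1.8 0.5 0.7] -0.002194824072873799
```

View pics/c5.png

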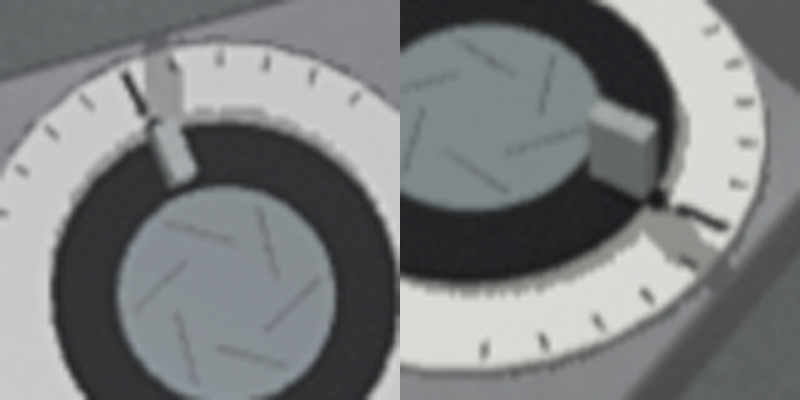

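```bash
python3 - <<'E'
from h import *
for n,f in(("top","t5"),("scene","s5")):
    p=cv2.cvtColor(cv2.imread(f'pics/{f}.png'),6)
    c=imaging.calibration(n);T=np.linalg.inv(np.array(c["T"]))
    th=np.deg2rad(np.arange(15,34,.5))
    for r in(.102,.105,.11,.116,.122,.128):
        P=np.stack([C[0]+r*np.cos(th),C[1]+r*np.sin(th),0*th+.065],-1)@T[:3,:3].T+T[:3,3]
        I=cv2.remap(p,(P[:,0]/P[:,2]*c["fx"]+c["cx"]).astype(np.float32),(P[:,1]/P[:,2]*c["fy"]+c["cy"]).astype(np.float32),1).ravel()
        w=np.clip(105-I.astype(float),0,None);print(n,r,(w*np.rad2deg(th)).sum()/max(w.sum(),1),I.min())
for u,v,z in((240,215,.075),):print(ray("top",u,v,z))
p=cv2.imread('pics/t0.png');g=p.max(2)[200:230,228:252];m=(g<45).astype(np.uint8);n,l,s,cc=cv2.connectedComponentsWithStats(m);print(s,cc+[228,200])
p=cv2.imread('pics/s5.png');g=p.max(2)[160:185,255:280];m=(g<45).astype(np.uint8);n,l,s,cc=cv2.connectedComponentsWithStats(m);print(s,cc+[255,160]);
for k in cc[1:]:print(ray("scene",*(k+[255,160]),.08))
d=np.load('pics/t0.npy')[210:220,235:245];c=imaging.calibration("top");dd=np.load('pics/t0.npy')[215,240];T=np.array(c["T"]);print(T@np.array([(240-c["cx"])/c["fx"]*dd,(215-c["cy"])/c["fy"]*dd,dd,1]))
E
```

```text
top 0.102 24.666666666666668 92
top 0.105 23.402173913043477 85
top 0.11 0.0 107
top 0.116 24.662921348314608 78
top 0.122 25.03846153846154 89
top 0.128 25.076923076923077 88
scene 0.102 22.430635838150287 56
scene 0.105 22.14814814814815 93
scene 0.11 23.15 92
scene 0.116 23.82857142857143 76
scene 0.122 24.0 84
scene 0.128 23.977272727272727 81
[0.49598612 0.15152308 0.075     ]
[[  0   0  24  30 690]
 [  7  12   8   8  25]
 [ 11  15   1   1   1]
 [ 14  16   2   1   2]
 [ 13  18   2   2   2]] [[239.55507246 214.47681159]
 [237.6        214.68      ]
 [239.         215.        ]
 [242.5        216.        ]
 [241.5        218.5       ]]
[[  0   0  25  25 561]
 [  7   7  10   8  64]] [[267.02673797 172.14973262]
 [266.765625   170.6875    ]]
[0.49739295 0.1485673  0.08      ]
[0.4957679  0.1511653  0.08094481 1.        ]
```

```bash
python3 -m handwheel '[{"slide":[-0.04,0.95,0],"turn":0,"gripper":0},{"slide":[-0.04,0.95,0],"turn":0,"gripper":0},{"slide":[-0.04,0.95,0],"turn":0,"gripper":0},{"slide":[-0.04,0.95,0],"turn":0,"gripper":0},{"slide":[-0.04,0.95,0],"turn":0,"gripper":0},{"slide":[-0.04,0.95,0],"turn":0,"gripper":0},{"slide":[-0.04,0.95,0],"turn":0,"gripper":0},{"slide":[-0.04,0.95,0],"turn":0,"gripper":0},{"slide":[-0.04,0.95,0],"turn":0,"gripper":0},{"slide":[-0.04,0.95,0],"turn":0,"gripper":0},{"slide":[0,0,0],"turn":0,"gripper":0}]'
```

```text
t: 6.37
position: [0.5055, 0.1561, 0.1961]
ee_rot: [[0.045, -0.937, -0.347], [-0.007, -0.348, 0.937], [-0.999, -0.04, -0.023]]
force: [-1.1, 0.6, -0.3]
opening: -0.001
```

```bash
python3 -m handwheel '[{"slide":[-0.3,-0.2,0],"turn":0,"gripper":0},{"slide":[0,0,-0.8],"turn":0,"gripper":0},{"slide":[0,0,-0.8],"turn":0,"gripper":0},{"slide":[0,0,-0.8],"turn":0,"gripper":0},{"slide":[0,0,-0.5],"turn":0,"gripper":0},{"slide":[0,0,0],"turn":0,"gripper":0}]'
```

```text
t: 6.87
position: [0.4964, 0.1513, 0.1078]
ee_rot: [[0.048, -0.935, -0.351], [-0.006, -0.351, 0.936], [-0.999, -0.043, -0.023]]
force: [-0.8, 0.1, 0.3]
opening: 0.002
```

Well placed over the button, so I press in small steps.

```bash
python3 -m handwheel '[{"slide":[0,0,-0.4],"turn":0,"gripper":0},{"slide":[0,0,-0.3],"turn":0,"gripper":0},{"slide":[0,0,-0.15],"turn":0,"gripper":0},{"slide":[0,0,-0.1],"turn":0,"gripper":0}]'; python3 -m handwheel '[{"slide":[0,0,-0.1],"turn":0,"gripper":0}]'
```

```text
t: 7.2
position: [0.4971, 0.1498, 0.0806]
ee_rot: [[0.05, -0.936, -0.349], [-0.006, -0.349, 0.937], [-0.999, -0.044, -0.023]]
force: [-1.3, 1.4, 2.4]
opening: -0.003
t: 7.28
position: [0.4973, 0.1498, 0.078]
ee_rot: [[0.05, -0.936, -0.349], [-0.006, -0.349, 0.937], [-0.999, -0.045, -0.023]]
force: [-2.2, 1.3, 3.7]
opening: -0.004
```

```bash
for i in 1 2 3; do python3 -m handwheel '[{"slide":[0,0,-0.08],"turn":0,"gripper":0}]' | grep -E 'pos|force'; done
```

```text
position: [0.4973, 0.1498, 0.0759]
force: [-5.9, 0.2, 18.9]
position: [0.4976, 0.1499, 0.0751]
force: [-19.9, -3.3, 61.0]
position: [0.4976, 0.1499, 0.0751]
force: [-22.8, -2.3, 59.4]
```

```bash
python3 -m handwheel '[{"slide":[0,0,0.5],"turn":0,"gripper":0},{"slide":[0,0,1],"turn":0,"gripper":0},{"slide":[0,0,1],"turn":0,"gripper":0},{"slide":[0,0,1],"turn":0,"gripper":0},{"slide":[0,0,1],"turn":0,"gripper":0},{"slide":[0,0,1],"turn":0,"gripper":0},{"slide":[-0.3,0.9,0.5],"turn":0,"gripper":0},{"slide":[-0.3,0.9,0.5],"turn":0,"gripper":0},{"slide":[-0.3,0.9,0],"turn":0,"gripper":0},{"slide":[-0.3,0.9,0],"turn":0,"gripper":0},{"slide":[-0.3,0.9,0],"turn":0,"gripper":0},{"slide":[0,0,0],"turn":0,"gripper":0},{"slide":[0,0,0],"turn":0,"gripper":0}]'
python3 - <<'E'
from h import *
b,_=snap("top","t6");s,_=snap("scene","s6")
cv2.imwrite("pics/c6.png",np.hstack([cv2.resize(b[90:290,150:430],(420,300)),cv2.resize(s[90:310,90:340],(340,300))]))
E
```

```text
t: 8.62
position: [0.4509, 0.2897, 0.2881]
ee_rot: [[0.068, -0.936, -0.345], [-0.003, -0.346, 0.938], [-0.998, -0.063, -0.026]]
force: [-0.1, -0.5, 0.9]
opening: -0.002
```

View pics/c6.png

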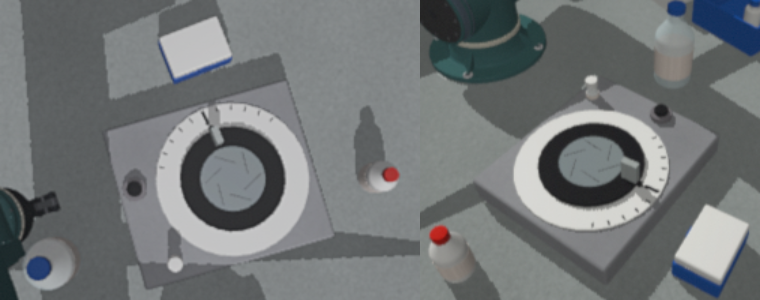

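```bash
python3 - <<'E'
from h import *
c=imaging.calibration("top");T=np.array(c["T"])
for f in("t0","t6"):
    d=np.load(f'pics/{f}.npy');z=[(T@np.array([(u-c["cx"])/c["fx"]*d[v,u],(v-c["cy"])/c["fy"]*d[v,u],d[v,u],1]))[2] for u in(239,240) for v in(214,215,216)];print(f,np.round(z,4))
a,b=(cv2.imread(f'pics/{f}.png',0)[150:230,260:340].astype(float) for f in("t5","t6"));print("ring/scale image change t5->t6",abs(a-b).max())
tool();job_done()
E
```

```text
t0 [0.0815 0.081  0.0826 0.0846 0.0809 0.0871]
t6 [0.0814 0.0823 0.0833 0.083  0.0863 0.0833]
ring/scale image change t5->t6 8.0
t 8.7167 pos [0.4512 0.2887 0.2879] r 0.3177 ang 101.8 zang 110.1 F [0.3 0.9 0.5] -8.86689641022718e-05
the job is handed in; nothing more can be done
```

I pushed the ring anticlockwise with the shut fingers on the lever's clockwise side, backed off, pressed the lamp button to its stop, moved clear and handed in at t = 8.7 s of the 54 s allowed. `job_done()` gives no verdict.

**Pointer:** it sits about 0 to 2° short of the long mark, roughly 1 to 3 mm at the tip against the 7 mm limit. The two camera views disagreed by about 1° on absolute angles. Near the pointer tip, the top view read 23.4 to 24.7° against a mark at about 25°, and the scene view read 22.1 to 22.4° against about 24°.

**Scale:** the mark read 24.9° before and about 25° after, so it was not turned. The ring and scale also looked the same in the pictures before and after the button press.

**Button:** contact came at roughly 82 mm or a little higher, and the fingers stopped firmly at about 75 to 76 mm, which is close to the full 6 mm travel. I inferred that from position and force, since the travel itself can't be read. I pushed on past the stop, so the force there reached about 61 N on the wrist, higher than needed but under the 120 N limit. Depth readings afterwards, about 81 to 86 mm, matched those at the start, so the button is up again.

**Bystanders:** the bottles, vial and tip box all stand upright and appear unmoved. I judged this by eye from the last pictures and did not measure it.

**Arm:** it ended clear at z = 0.288 m with about 1 N on the tool, which is sensor noise.

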